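# Shim the rocking gauge stand with a wedge

## Task

The dial-gauge stand on the bench rocks, because the foot under its corner with the red dot is too short. With the fingertips only, never gripping or lifting anything, push the orange wedge thin end first under that foot until it is snug and carries load, but not so far that the stand is jacked out of level, and do not slide the stand along the bench. Then press down on the red dot to prove that the rocking has stopped, take the hand away, and leave the sanding block, eraser and tape roll alone.

Things in the scene. Friction and masses are not known exactly. Their poses are not given: they have to be found in the camera images.
- stand: loose dial-gauge stand, 3 kg: dark steel plate 150 (x) x 170 (y) x 14 mm, underside 24 mm up, on four black rubber ball feet (radius 14 mm) at x +-58, y +-68 mm; the one at (-58, -68) is 8 mm short. Level on the other three; tips onto the short foot if pressed there (6 to 10 N). Column (+45, +52), 213 mm high, and gauge all at y > 20 mm. Origin: bench level under the plate's middle.
- short_foot (a point): lowest point of the short rubber foot (ball of radius 14 mm), 8 mm above the bench at the start; axes as the stand's. The plate's edge is 17 mm farther out in the stand's -y, 17 mm farther out in -x; the wedge starts on the -y side.
- press_spot (a point): centre of the red dot (25 mm across) on top of the base plate, 38 mm above the bench, straight above the short foot
- wedge: loose orange plastic wedge, 90 g, 46 mm wide (x), 110 mm long (y), flat underside, slope rising evenly from 2 mm at the thin end (+y) to 20 mm at the thick end (-y); 8 mm thick 37 mm from the thin end. Origin: middle of its underside. Friction holds it where it is left. Sliding free it takes under 1 N; wedged under the foot the push rises past 4 N within a few mm, and at about 7 to 11 N the stand itself begins to slide.
- wedge_butt (a point): middle of the upright flat thick-end face (46 mm wide, 20 mm high), 10 mm above the bench; the face to push, towards the wedge's +y
- wedge_tip (a point): middle of the thin end's lower edge, at bench level
- sanding_block: bystander: brown sanding block 64 x 112 x 33 mm, origin at the middle of its underside, long along its y
- eraser: bystander: blue and white eraser 19 x 42 x 13 mm, origin at the middle of its underside
- tape_roll: bystander: roll of masking tape lying flat, 96 mm across, 24 mm high, origin at the middle of its underside

How it is judged (in metres and radians):
On the way, in this order (a step that is already met when the one before it is completed fails the run):
1. the wedge is under the short foot and carries load, the stand level (x of short_foot in the frame of wedge between -0.02 and 0.02 m and y of short_foot in the frame of wedge between -0.03 and 0.05 m and contact force between wedge and stand above 0.7 N and angle between stand's own z axis and vertical below 0.02 rad), for 0.2 s.
2. the red-dot corner is pressed down with at least 3 N and the stand stays level on the wedge (contact force between each of the fingers, wedge and stand above 3 N and horizontal distance between the grasp point and press_spot below 0.06 m and x of short_foot in the frame of wedge between -0.02 and 0.02 m and y of short_foot in the frame of wedge between -0.03 and 0.05 m and angle between stand's own z axis and vertical below 0.02 rad), for 0.2 s.
At the end, for the whole second after the job is handed in: The wedge lies under the short foot (foot within 20 mm of the wedge's centre line and on its slope), pressed on with at least 0.7 N; the stand is within 0.02 rad of level; both at rest (all of step 1 and linear speed of each of stand, wedge below 0.01 m/s); the robot touches nothing.
It fails at once if the wedge was lifted off the bench (origin above 12 mm) (height (world z) of wedge above 0.012 m).
It fails at once if the stand was lifted (origin above 20 mm) (height (world z) of stand above 0.02 m).
It fails at once if the stand was shifted by more than 15 mm (distance of stand from where it was at the start of the episode above 0.015 m).
It fails at once if the sanding block, eraser or tape roll was moved by more than 15 mm (distance of any of sanding_block, eraser, tape_roll from where it was at the start of the episode above 0.015 m).
It also fails if it takes over 40 s, if anything falls off the work surface, if the arm or the gripper's body presses on something with over 40 N, if the wrist force passes 120 N, or if a joint passes its speed limit or range.

## Robot

A 7-joint arm with a two-finger parallel gripper is mounted at the origin on the work surface; the furniture and walls round the work are solid. World frame = base frame: x ahead of the robot, y to its left, z up, the work surface at z = 0. Lengths are in mm, angles in degrees, forces in N, time in s.
With the tool pointing down it reaches from about 425 to 950 mm from the base axis. Payload 4.7 kg.
Tool frame: the origin (TCP) lies between the finger pads; the fingertips stand ctrl.tcp_to_tips ahead of it and the grasp point (between the pads) lies 6 mm ahead of it (ctrl.tcp_to_tips is the distance from the TCP to the fingertips, in mm); z points along the fingers, y is the direction in which the jaws open and shut (so a half turn about z gives the same grasp; the last joint's range is limited). The gripper opens to 87 mm and grips with 3 to 60 N. Pads are 19 mm wide; open, the fingers measure 117 mm over their backs; the gripper's body (75 mm by 190 mm) begins 51 mm behind the grasp point.
Start: joints at [73.172, 26.849, -2.785, 87.806, 1.381, 65.374, -4.715], TCP at [176.706, -651.479, 212.473] pointing down, gripper open.
Joint ranges: [-148.3, 148.3], [-19.14, 114.17], [-79.39, 73.82], [5.75, 140.21], [-59.74, 239.74], [12.07, 113.84], [-152.46, 152.46]. Speed limits (degrees/s): [147.25, 147.25, 180, 180, 180, 180, 180].

## Interface

Orientations are given as [roll, pitch, yaw] about the fixed x, y, z axes, in that order (R = Rz(yaw) Ry(pitch) Rx(roll)).
In Python, from workcell import ctrl, planner, cams, order gives the robot as it stands. Calls block until the motion is done:
- ctrl.move_ptp(position, orientation): joint-space move of the TCP to a pose.
- ctrl.servo_line(position, orientation=None, speed=150, contact_N=None): straight line of the TCP; orientation=None keeps the orientation; speed is the mean speed in mm/s. With contact_N (N) it stops when the force on the tool has changed by that much, and returns True; else False.
- ctrl.set_joints(angles): joint-space move.
- ctrl.set_gripper(opening, strength=None): finger opening in mm; strength is the grip in N (None keeps the last); returns when the fingers have stopped.
- ctrl.sleep(seconds).
- planner.solve_ik(position, orientation): joint angles nearest the present ones, or None.
- ctrl.observe(): the state.
- cams.grab_frame(name): name is "scene" or "top" or "wrist"; returns a dict with "color" (420x560x3 uint8, red, green, blue), "camera_matrix" (3x3 intrinsics, pixels), "extrinsics" (4x4, takes a point from world to camera coordinates). Camera axes: x right, y down, z forward; pixel columns grow to the right and rows downward; lengths in mm; the calibration is good to about 2 mm. A picture is of the moment at which its call begins. There is no depth.
A pose or a line that the arm cannot do raises ctrl.IKError and nothing moves.
- order.close_job(): hands the job in, once; it reports no verdict.
The state is a dict: "t": time; "q": joint angles; "qvel": joint speeds; "effort": joint torques, N m; "ee_pos": TCP position; "ee_rot": TCP orientation; "force": force on the tool from outside, world axes, zero at the start; "torque": the same for the moment, N m; "gripper_width": finger opening in mm.
Only numpy, scipy, OpenCV 4.12 (cv2) and the standard library are available. Lean on these libraries where they do the work, as an engineer would, in place of code of your own. Each camera call takes 0.05 s, during which the arm holds its last target.

## Working session

There is one attempt and no reset: what is moved stays moved. The work goes in short steps, each a Python script; the robot and the scene stay as the last script left them, time stands still between calls to the robot, and variables do not carry over. Pictures are saved under pics/ and viewed, and the job is handed in when it is done.

```bash
mkdir -p pics; ls
python3 - <<'E'
from workcell import ctrl, planner, cams, order
import cv2
for n in ("scene","top","wrist"):
    f=cams.grab_frame(n); cv2.imwrite(f"pics/{n}0.png",f["color"][:,:,::-1]); print(n,f["camera_matrix"].tolist(),f["extrinsics"].round(3).tolist())
print(ctrl.observe(),ctrl.tcp_to_tips)
E
```

```text
pics
scene [[466.4285722925717, 0.0, 277.086124881152], [0.0, 466.4285722925717, 210.8760674567212], [0.0, 0.0, 1.0]] [[-0.821, -0.571, -0.006, 417.821], [-0.362, 0.528, -0.768, 254.097], [0.442, -0.629, -0.64, 616.476], [0.0, 0.0, 0.0, 1.0]]
top [[416.9024011552413, 0.0, 276.41389602150167], [0.0, 416.9024011552413, 209.80148470567588], [0.0, 0.0, 1.0]] [[0.024, -1.0, -0.014, -31.422], [-0.988, -0.021, -0.156, 545.104], [0.155, 0.017, -0.988, 808.341], [0.0, 0.0, 0.0, 1.0]]
wrist [[328.2982424475882, 0.0, 276.52502111771554], [0.0, 328.2982424475882, 210.62731917049612], [0.0, 0.0, 1.0]] [[0.262, -0.965, -0.003, -674.597], [-0.936, -0.254, 0.245, -30.068], [-0.237, -0.062, -0.97, 390.58], [0.0, 0.0, 0.0, 1.0]]
{'t': 0.15, 'q': array([73.17234452, 26.8868668 , -2.7831566 , 87.85801198,  1.38017928,
       65.37426178, -4.71784333]), 'qvel': array([-0.0613676 , -0.11545066,  0.04891102, -0.29348308,  0.08250176,
       -0.02045472,  0.01880252]), 'effort': array([ 7.81855476e-06, -5.08434927e+01, -8.09224835e-02, -2.36420453e+01,
       -6.13198034e-02,  3.56807525e-02,  1.26285513e-04]), 'ee_pos': array([ 176.54259262, -651.01748218,  211.63829932]), 'ee_rot': array([-1.79914407e+02,  2.58420852e-03,  1.51695882e+01]), 'force': array([-0.70193126, -0.24443773, -0.37038587]), 'torque': array([-0.01759354,  0.00739169, -0.02364932]), 'gripper_width': 86.88858205238334} 25.0
```

View pics/scene0.png

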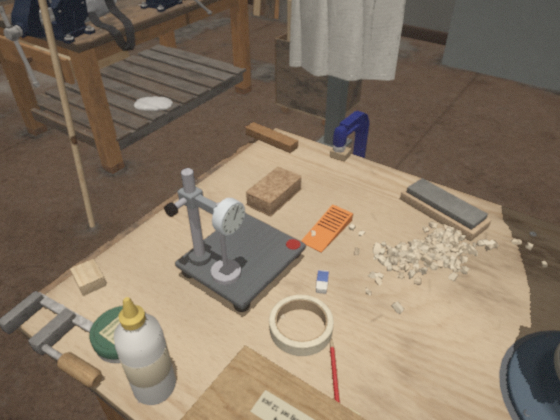

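View pics/top0.png

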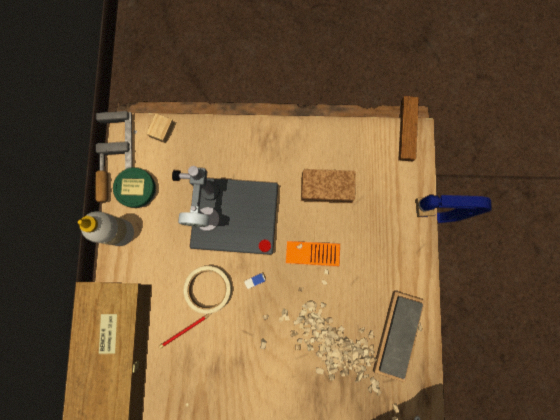

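View pics/wrist0.png

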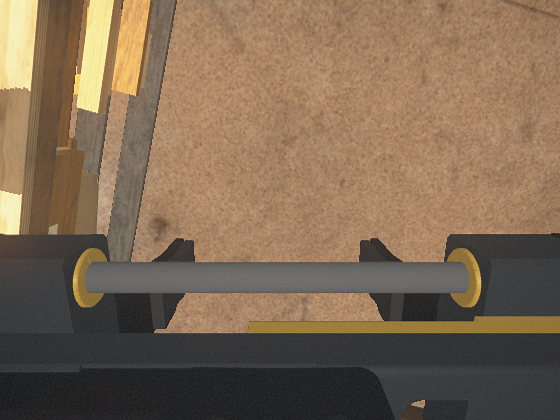

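The scene and top views show the stand with its red dot at about (265,245) in the top image. The wedge lies to its right (287–340, 253) with its ribbed thick end away from the stand. The sanding block is at (328,185) and the eraser at (255,281). Next I enlarge the top image.

Run:
```python
import cv2
a=cv2.imread("pics/top0.png")[165:300,180:360]; cv2.imwrite("pics/top0c.png",cv2.resize(a,None,fx=4.4,fy=4.4,interpolation=cv2.INTER_CUBIC))
a=cv2.imread("pics/scene0.png")[160:300,220:370]; cv2.imwrite("pics/scene0c.png",cv2.resize(a,None,fx=4,fy=4,interpolation=cv2.INTER_CUBIC))
```

```text
(no output)
```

View pics/top0c.png

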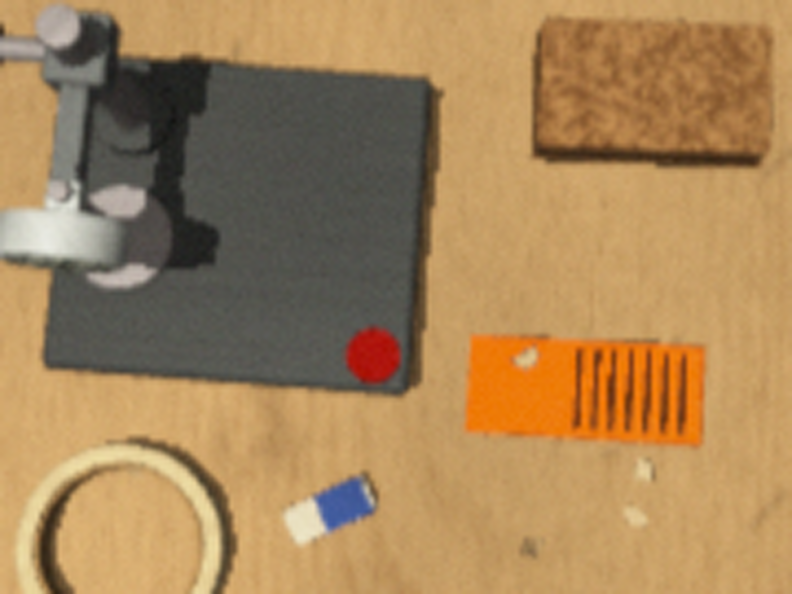

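View pics/scene0c.png

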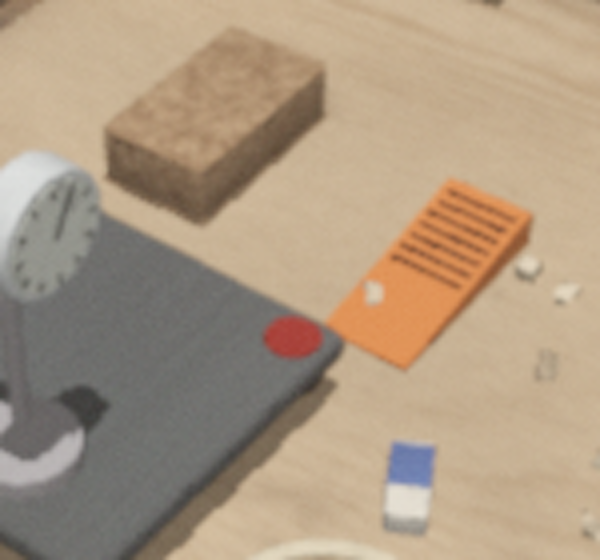

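```bash
cat > h.py <<'E'
import numpy as np
from workcell import ctrl, planner, cams, order
import cv2
def w(f,u,v,z):
    K,E=f["camera_matrix"],f["extrinsics"]
    R,t=E[:3,:3],E[:3,3]; d=R.T@np.linalg.inv(K)@np.array([u,v,1.]); c=-R.T@t
    return (c+d*(z-c[2])/d[2])[:2]
def pix(f,p):
    q=f["extrinsics"]@np.r_[p,1.]; q=f["camera_matrix"]@q[:3]; return q[:2]/q[2]
E
python3 - <<'E'
from h import *
f=cams.grab_frame("top"); g=cams.grab_frame("scene")
T=lambda u,v,z:w(f,(u+.5)/4.4-.5+180,(v+.5)/4.4-.5+165,z)
S=lambda u,v,z:w(g,(u+.5)/4-.5+220,(v+.5)/4-.5+160,z)
for n,F,pts in (("top",T,dict(dot=(373,355,38),p1=(427,80,38),p2=(405,390,38),p3=(45,365,38),thinA=(471,336,2),thinB=(467,431,2),thA=(704,346,20),thB=(701,443,20),b1=(540,20,33),b2=(770,28,33),b3=(768,155,33),b4=(535,150,33),er=(330,510,13))),
 ("scene",S,dict(dot=(293,338,38),thinA=(328,322,2),thinB=(405,367,2),thA=(449,181,20),thB=(531,216,20)))):
    for k,p in pts.items(): print(n,k,F(*p).round(1))
E
```

```text
top dot [473.1   3.6]
top p1 [603.  -18.2]
top p2 [457.4 -11.6]
top p3 [465.1 154.7]
top thinA [485.8 -41.7]
top thinB [440.5 -40.7]
top thA [ 482.1 -150.9]
top thB [ 436.9 -149.5]
top b1 [634.4 -71.2]
top b2 [ 632.7 -180.4]
top b3 [ 571.4 -179.1]
top b4 [571.5 -69.8]
top er [402.   22.8]
scene dot [472.2   5.3]
scene thinA [484.9 -44.3]
scene thinB [440.8 -39.1]
scene thA [ 480.2 -145.3]
scene thB [ 434.9 -144.3]
```

Run:
```python
from h import *
for y in (88,-92):
    for p in ([458,-182,110],[458,-182,31],[468,-80,31],[472,0,63]):
        q=planner.solve_ik(p,[180,0,y]); print(y,p,None if q is None else np.round(q,1))
q=planner.solve_ik([458,-182,110],[180,0,88])
ctrl.set_gripper(10,20)
ctrl.move_ptp([458,-182,140],[180,0,88])
ctrl.servo_line([458,-182,31],speed=80)
s=ctrl.observe(); print(s["t"],s["ee_pos"],s["ee_rot"],s["force"],s["gripper_width"])
for n in ("scene","top"):
    f=cams.grab_frame(n); cv2.imwrite(f"pics/{n}1.png",f["color"][:,:,::-1])
a=cv2.imread("pics/scene1.png")[120:300,200:400]; cv2.imwrite("pics/scene1c.png",cv2.resize(a,None,fx=3.3,fy=3.3))
```

```text
88 [458, -182, 110] [ 43.   20.2 -31.8 116.8  14.5  46.7   0.8]
88 [458, -182, 31] [ 39.7  27.3 -28.5 120.1  21.2  37.4  -5.2]
88 [468, -80, 31] [ 30.2  26.6 -31.5 122.3  23.   36.8 -19.3]
88 [472, 0, 63] [ 29.6  25.7 -42.6 121.1  25.8  42.4 -31.8]
-92 [458, -182, 110] [ -31.6   29.3   64.2  120.6  -34.5   51.1 -129.3]
-92 [458, -182, 31] [ -28.9   40.9   63.5  123.8  -51.6   48.5 -114.4]
-92 [468, -80, 31] [ -41.7   39.4   63.5  126.1  -51.1   46.9 -126.2]
-92 [472, 0, 63] [ 46.   37.4 -67.4 120.4  44.7  52.9 130.9]
5.1583 [ 458.40902677 -182.14136278   31.45972521] [1.79942475e+02 2.42154188e-02 8.80009870e+01] [ 0.13111663 -0.68024795 -0.98002636] 10.010203254120189
```

View pics/scene1c.png

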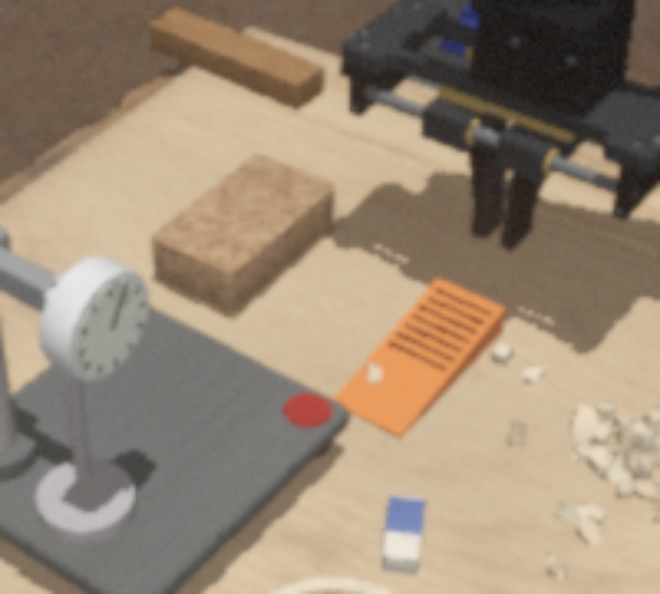

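The closed-up fingers stand behind the wedge's thick end (around (500,240) in the crop), in line with it. I push most of the way, with a slight +x drift to centre the wedge on the foot.

Run:
```python
from h import *
r=ctrl.servo_line([459,-158,31],speed=40,contact_N=4); print(r)
r=ctrl.servo_line([467,-100,31],speed=30,contact_N=4); print(r)
s=ctrl.observe(); print(s["t"],s["ee_pos"],s["ee_rot"],s["force"])
for n in ("scene","top"):
    f=cams.grab_frame(n); cv2.imwrite(f"pics/{n}2.png",f["color"][:,:,::-1])
a=cv2.imread("pics/scene2.png")[160:300,220:370]; b=cv2.imread("pics/top2.png")[165:300,210:360]
cv2.imwrite("pics/scene2c.png",cv2.resize(a,None,fx=4,fy=4)); cv2.imwrite("pics/top2c.png",cv2.resize(b,None,fx=4,fy=4))
```

```text
False
False
8.1083 [ 466.95617198 -100.17946423   30.98199692] [-1.79997513e+02  3.24519352e-03  8.79805888e+01] [ 0.61540911 -0.52975113  0.14681249]
```

View pics/scene2c.png

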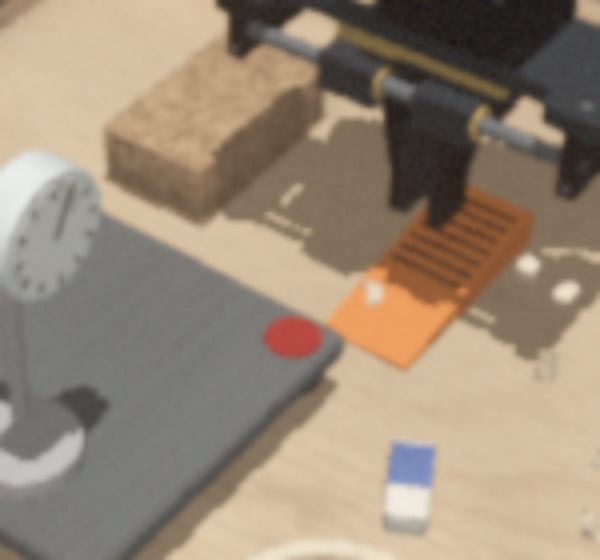

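View pics/top2c.png

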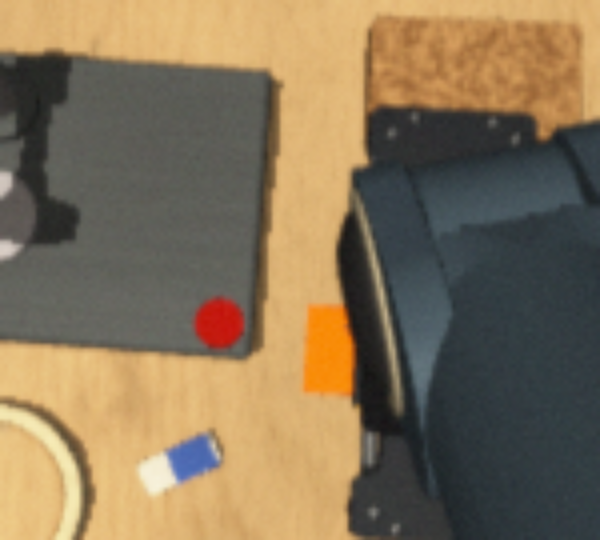

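The scene view shows the wedge unmoved (thin end still at (328,322)–(405,367)), while the fingertips appear over its ribs at (445,225). I check where the tips really are.

Run:
```python
from h import *
g=cams.grab_frame("scene"); 
for z in (6,15,25,35,45): print(z,[((pix(g,[x,-100,z])-[220,160])*4).round(0) for x in (447,467,487)])
print(ctrl.observe()["force"],ctrl.observe()["ee_pos"],ctrl.tcp_to_tips)
f=cams.grab_frame("wrist"); cv2.imwrite("pics/wrist3.png",f["color"][:,:,::-1])
```

```text
6 [array([459., 278.]), array([422., 262.]), array([386., 247.])]
15 [array([461., 264.]), array([423., 248.]), array([387., 232.])]
25 [array([462., 248.]), array([425., 232.]), array([388., 216.])]
35 [array([464., 231.]), array([426., 215.]), array([389., 200.])]
45 [array([465., 215.]), array([427., 199.]), array([390., 183.])]
[ 0.39997003  0.42168508 -0.29297067] [ 466.96738361 -100.0898353    30.97803086] 25.0
```

View pics/wrist3.png

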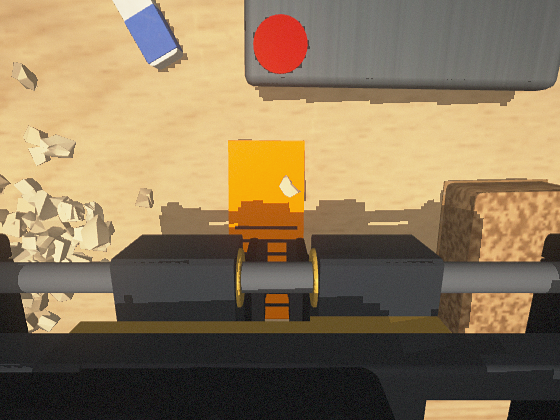

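Run:
```python
from h import *
f=cams.grab_frame("wrist"); g=cams.grab_frame("scene")
E=f["extrinsics"]; print("cam",(-E[:3,:3].T@E[:3,3]).round(1))
print("dot",w(f,280,43,38),"thin",w(f,229,140,2),w(f,304,140,2),"edge",w(f,250,88,38),w(f,560,88,38))
c=g["color"][140:240,290:370][:,:,::-1]; cv2.imwrite("pics/tips.png",cv2.resize(c,None,fx=7,fy=6,interpolation=cv2.INTER_CUBIC))
```

```text
cam [469.4 -34.4 203.8]
dot [472.33910392   3.53122949] thin [440.60739402 -40.41499091] [485.67327984 -41.99526869] edge [457.43306723 -15.5309145 ] [604.91429734 -20.69942326]
```

View pics/tips.png

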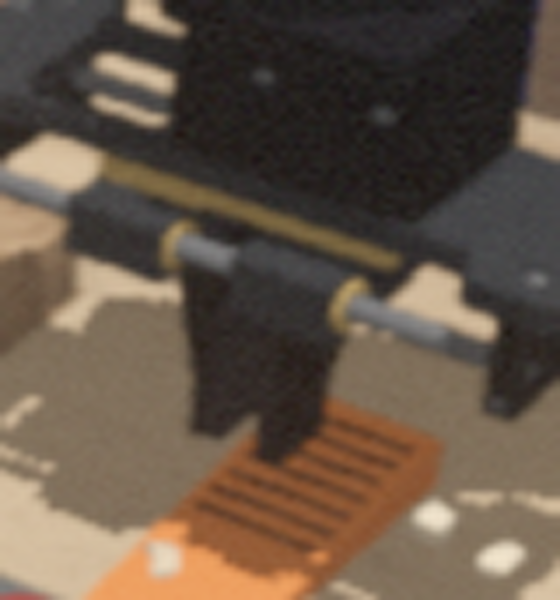

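Run:
```python
from h import *
f=cams.grab_frame("wrist"); g=cams.grab_frame("scene")
for z in (0,6,15,25,35,45): print(z,"wrist",w(f,254,238,z).round(1),w(f,300,238,z).round(1),"scene",w(g,330.7,215.8,z).round(1),w(g,320.7,211.7,z).round(1))
c=f["color"][200:340,200:360][:,:,::-1]; cv2.imwrite("pics/wtips.png",cv2.resize(c,None,fx=4.5,fy=4.2,interpolation=cv2.INTER_CUBIC))
```

```text
0 wrist [ 452.3 -103.6] [ 482.3 -104.6] scene [ 476.3 -136.7] [ 498.9 -136.4]
6 wrist [ 452.8 -101.5] [ 481.9 -102.6] scene [ 473.1 -130.3] [ 495.4 -130.1]
15 wrist [453.5 -98.5] [481.4 -99.5] scene [ 468.4 -120.8] [ 490.3 -120.5]
25 wrist [454.4 -95.1] [480.7 -96. ] scene [ 463.1 -110.2] [ 484.7 -109.9]
35 wrist [455.2 -91.7] [480.1 -92.6] scene [457.8 -99.5] [479.  -99.3]
45 wrist [456.  -88.3] [479.5 -89.1] scene [452.5 -88.9] [473.3 -88.7]
```

View pics/wtips.png

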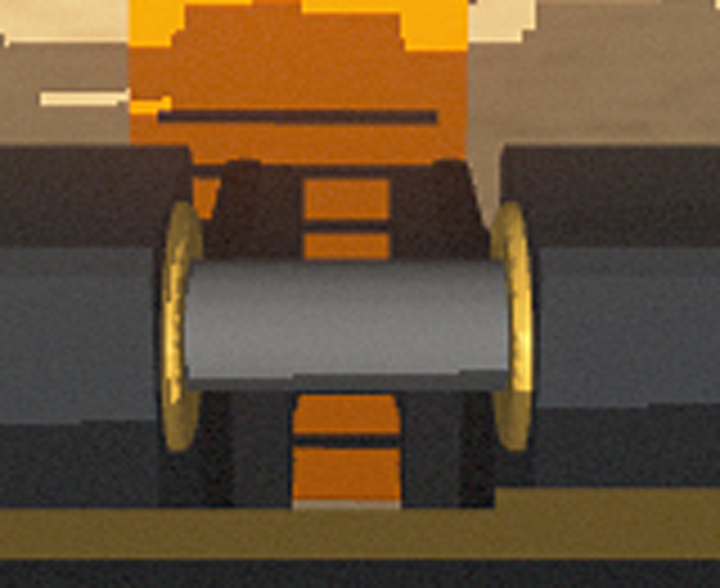

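Both the wrist and scene views put the tips at z ≈ 34 mm, about 28 mm higher than ctrl.tcp_to_tips implies, so the fingers passed over the wedge without touching it. The cameras agree with each other, so I back off and find the tip height by touching the bench.

Run:
```python
from h import *
ctrl.servo_line([466,-100,50],speed=100)
ctrl.servo_line([458.5,-184,50],speed=120)
ctrl.servo_line([458.5,-184,31],speed=80)
r=ctrl.servo_line([458.5,-184,-8],speed=15,contact_N=3)
s=ctrl.observe(); print(r,s["t"],s["ee_pos"],s["force"])
g=cams.grab_frame("scene")
c=g["color"][120:270,270:420][:,:,::-1]; cv2.imwrite("pics/tips4.png",cv2.resize(c,None,fx=4,fy=4,interpolation=cv2.INTER_CUBIC))
```

```text
False 12.8333 [ 458.51980751 -183.99914038   -7.94994713] [ 0.47664955  0.04505569 -0.38614108]
```

View pics/tips4.png

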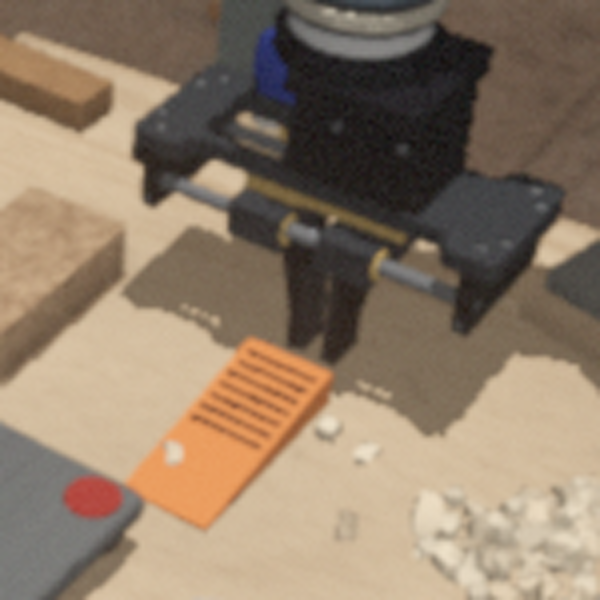

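No contact at TCP z = -8. The tips at (335,360) in the crop still hover above the bench, so I keep feeling downwards.

Run:
```python
from h import *
g=cams.grab_frame("scene")
for z in (0,6,12,18): print(z,[w(g,u/4+270,v/4+120,z).round(1) for u,v in ((335,360),(298,343))])
r=ctrl.servo_line([458.5,-184,-30],speed=12,contact_N=3)
s=ctrl.observe(); print(r,s["t"],s["ee_pos"],s["force"])
```

```text
0 [array([ 447.5, -178. ]), array([ 469. , -179.5])]
6 [array([ 444.6, -171.2]), array([ 465.9, -172.7])]
12 [array([ 441.7, -164.5]), array([ 462.8, -165.9])]
18 [array([ 438.8, -157.7]), array([ 459.7, -159.1])]
True 13.45 [ 458.5639201  -184.05227887   -9.65109859] [0.03652453 0.13100372 4.2475912 ]
```

The bench is felt at TCP z ≈ -9.5, so the tips actually sit about 9 mm behind the reported TCP, not 25 mm ahead of it. I go by the touch result: lift by 5 mm and push.

Run:
```python
from h import *
ctrl.servo_line([458.5,-184,-4],speed=40)
r=ctrl.servo_line([459,-160,-4],speed=40,contact_N=4); print(r,ctrl.observe()["force"])
r=ctrl.servo_line([466,-100,-4],speed=30,contact_N=4)
s=ctrl.observe(); print(r,s["t"],s["ee_pos"],s["force"])
for n in ("scene","wrist"):
    f=cams.grab_frame(n); cv2.imwrite(f"pics/{n}5.png",f["color"][:,:,::-1])
a=cv2.imread("pics/scene5.png")[160:300,220:370]
cv2.imwrite("pics/scene5c.png",cv2.resize(a,None,fx=4,fy=4))
```

```text
False [ 0.13751594  0.07355851 -0.17589115]
False 16.6667 [ 466.00440247 -100.04802528   -3.98957583] [-0.74448233  0.76194309  0.29650644]
```

View pics/scene5c.png

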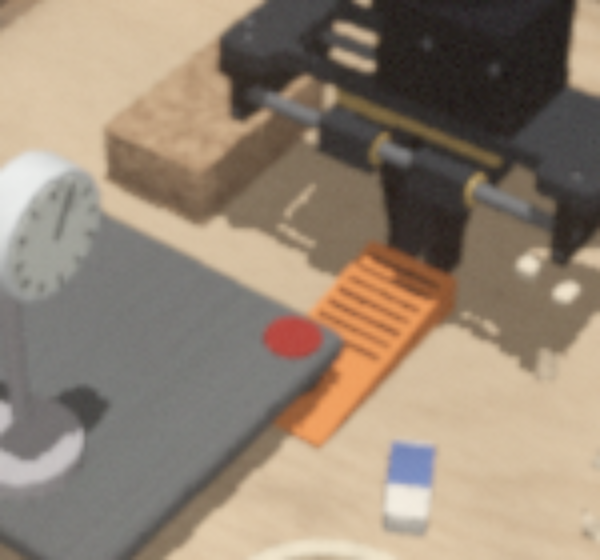

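View pics/wrist5.png

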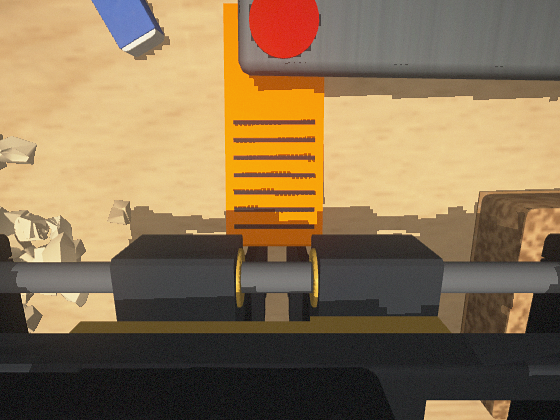

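The wedge now lies under the plate edge, with its butt at row 245 in the wrist view, columns 226–323. I check its lateral position before the final push.

Run:
```python
from h import *
f=cams.grab_frame("wrist")
print("dot",w(f,284,20,38),"butt",w(f,226,244,20),w(f,324,244,20),"thin",w(f,224,3,2),"sides@row100",w(f,225,110,11),w(f,324,110,11))
g=cams.grab_frame("scene")
for n,u,v,z in (("thin",277,425,2),("thin",317,444,2),("butt",368,243,20),("butt",455,287,20)): print(n,w(g,u/4+220,v/4+160,z))
```

```text
dot [472.47033163   3.00420429] butt [442.33669674 -87.49795655] [489.31256061 -89.13576371] thin [446.63419551  21.19442981] sides@row100 [445.0303184  -25.55425746] [490.56266733 -27.15831604]
thin [467.20771995  23.24523947]
thin [446.93539715  22.80347828]
butt [487.38947931 -83.30243778]
butt [438.8485416  -79.64476079]
```

Run:
```python
from h import *
ctrl.servo_line([466.4,-88,-4],speed=20,contact_N=4)
r=ctrl.servo_line([467.0,-73,-4],speed=5,contact_N=4.5)
s=ctrl.observe(); print(r,s["t"],s["ee_pos"],s["force"])
for n in ("scene","wrist"):
    f=cams.grab_frame(n); cv2.imwrite(f"pics/{n}6.png",f["color"][:,:,::-1])
s=ctrl.observe(); print(s["t"],s["ee_pos"],s["force"])
a=cv2.imread("pics/scene6.png")[160:300,220:370]
cv2.imwrite("pics/scene6c.png",cv2.resize(a,None,fx=4,fy=4))
```

```text
True 19.1417 [466.09387448 -82.4073135   -4.28808017] [-0.6390457  -0.09792239  0.74506483]
19.2417 [465.75755186 -82.6401721   -4.49243474] [ 0.15035453  0.57598699 -0.08799288]
```

View pics/scene6c.png

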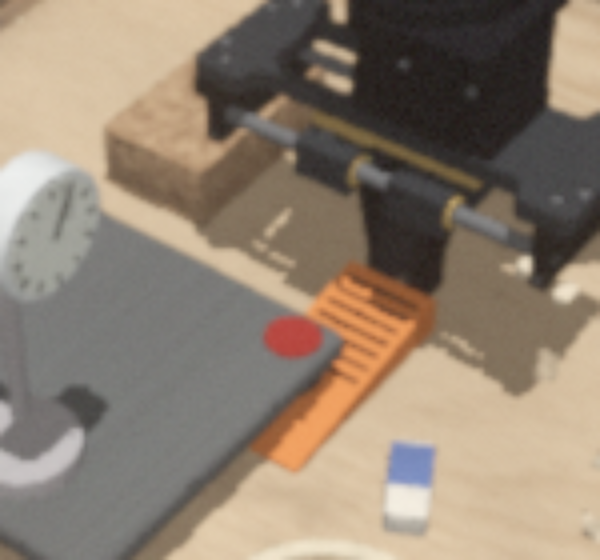

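View pics/wrist6.png

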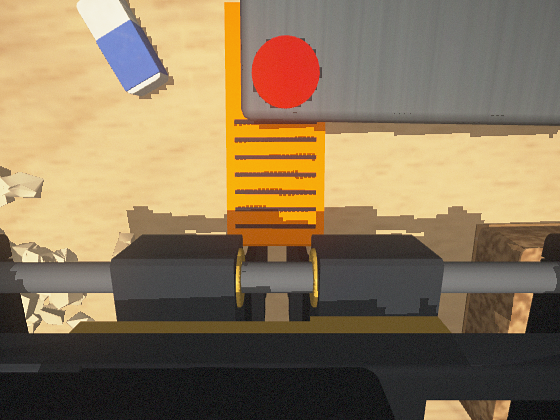

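The wedge's butt is at wrist row 245 and the dot at (286,72); the stand has not moved. The force fell back to about 0 N after the stop, so it is not snug yet. I advance in small steps and read the force at each.

Run:
```python
from h import *
y=-81.5
for i in range(7):
    r=ctrl.servo_line([466.4+0.035*(y+82),y,-4],speed=8)
    ctrl.sleep(0.15)
    F=[]
    for _ in range(3): s=ctrl.observe(); F.append(s["force"]); ctrl.sleep(0.03)
    F=np.mean(F,0); print(round(s["t"],2),y,s["ee_pos"].round(2),F.round(2))
    if F[1]<-4.5: break
    y+=0.7
```

```text
19.85 -81.5 [466.   -82.11  -4.14] [-1.15 -3.66 -0.76]
20.35 -80.8 [466.16 -81.54  -4.09] [-1.09 -4.91 -1.52]
```

Push force is 4.9 N and the wedge is snug. I withdraw, check with pictures, then press on the dot.

Run:
```python
from h import *
ctrl.servo_line([465.5,-110,-4],speed=60)
ctrl.servo_line([465.5,-112,80],speed=120)
ctrl.set_gripper(1,10)
f=cams.grab_frame("scene"); cv2.imwrite("pics/scene7.png",f["color"][:,:,::-1])
w_=cams.grab_frame("wrist"); cv2.imwrite("pics/wrist7.png",w_["color"][:,:,::-1])
s=ctrl.observe(); print(s["t"],s["gripper_width"],s["force"])
a=cv2.imread("pics/scene7.png")[160:300,220:370]
cv2.imwrite("pics/scene7c.png",cv2.resize(a,None,fx=4,fy=4))
```

```text
22.475 0.9140174714775248 [-0.72891957  0.41167159  0.06561308]
```

View pics/scene7c.png

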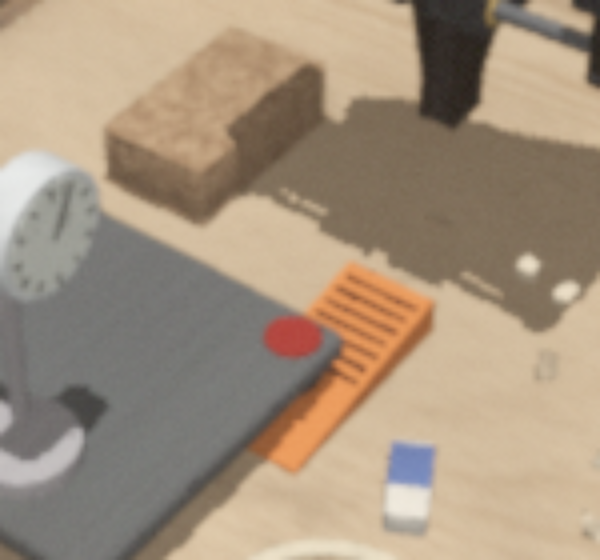

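View pics/wrist7.png

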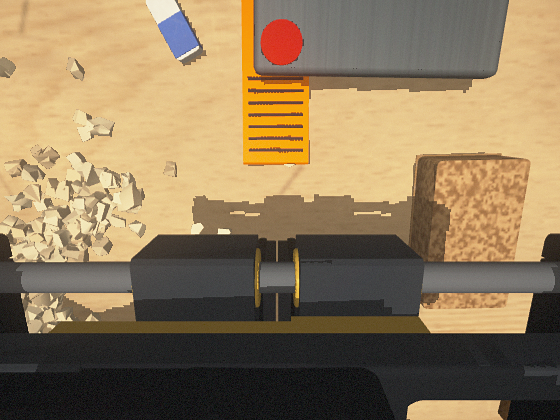

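The wedge stays put with the hand away, with its butt at wrist row 164. The dot is still at (293,338) in the scene crop, so the stand has not moved. Now the press.

Run:
```python
from h import *
f=cams.grab_frame("wrist"); b=w(f,244,164,20),w(f,309,164,20); print("butt",b,"dot",w(f,281,42,38))
ctrl.servo_line([478,2,80],speed=120)
ctrl.servo_line([478,2,42],speed=80)
r=ctrl.servo_line([478,2,20],speed=10,contact_N=4)
s=ctrl.observe(); print(r,s["t"],s["ee_pos"],s["force"])
z=s["ee_pos"][2]
for i in range(16):
    z-=0.6; ctrl.servo_line([478,2,z],speed=15); ctrl.sleep(0.06)
    s=ctrl.observe(); print(round(s["t"],2),s["ee_pos"].round(2),s["force"].round(2))
    if s["force"][2]>13: break
ctrl.sleep(0.4); s=ctrl.observe(); print(s["t"],s["ee_pos"].round(2),s["force"],s["torque"])
f=cams.grab_frame("scene"); cv2.imwrite("pics/scene8.png",f["color"][:,:,::-1])
a=cv2.imread("pics/scene8.png")[160:300,220:370]
cv2.imwrite("pics/scene8c.png",cv2.resize(a,None,fx=4,fy=4))
```

```text
butt (array([443.98091701, -70.23203136]), array([489.81403233, -71.88489324])) dot [472.35047863   3.22039416]
True 25.6167 [477.9983471   1.9906816  28.0075345] [-1.43328313  0.70371828  4.22050011]
25.93 [478.02   1.96  27.95] [-1.4  -1.15  7.96]
26.23 [478.02   1.92  27.86] [-3.36  0.02 12.09]
26.54 [478.03   1.91  27.77] [-4.97 -0.39 18.28]
26.9417 [478.05   1.93  27.79] [-5.91508829  0.11267648 17.41235813] [-0.15990886  1.06309561 -0.0013404 ]
```

View pics/scene8c.png

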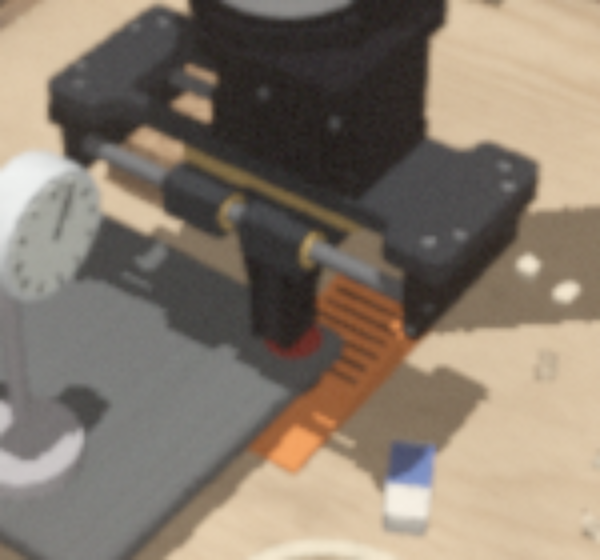

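Run:
```python
from h import *
s=ctrl.observe(); print(s["ee_rot"],s["force"])
for R,P in ((180,0.25),(180,-0.25)):
    ctrl.servo_line([478,2,26.6],[R,P,88],speed=10); ctrl.sleep(0.3); s=ctrl.observe(); print(s["t"],s["ee_rot"].round(3),s["force"].round(2),s["torque"].round(2))
ctrl.servo_line([478,0,60],[180,0,88],speed=60)
ctrl.servo_line([470,-90,130],speed=150)
ctrl.sleep(0.3)
for n in ("scene","wrist"):
    f=cams.grab_frame(n); cv2.imwrite(f"pics/{n}9.png",f["color"][:,:,::-1])
a=cv2.imread("pics/scene9.png")[160:300,220:370]
cv2.imwrite("pics/scene9c.png",cv2.resize(a,None,fx=4,fy=4))
s=ctrl.observe(); print(s["t"],s["ee_pos"],s["force"])
```

```text
[-179.74456886    0.22161412   87.91110411] [-5.22040269  0.26066121 18.4983095 ]
27.5417 [179.993   0.324  87.992] [-5.67 -0.61 14.51] [-0.15  0.83  0.03]
28.0917 [179.998  -0.181  87.998] [-3.8  -0.16 14.31] [-0.09  0.84 -0.01]
30.1083 [469.95629455 -89.64149232 129.82608106] [-0.05625554  0.14456282  0.48657831]
```

View pics/scene9c.png

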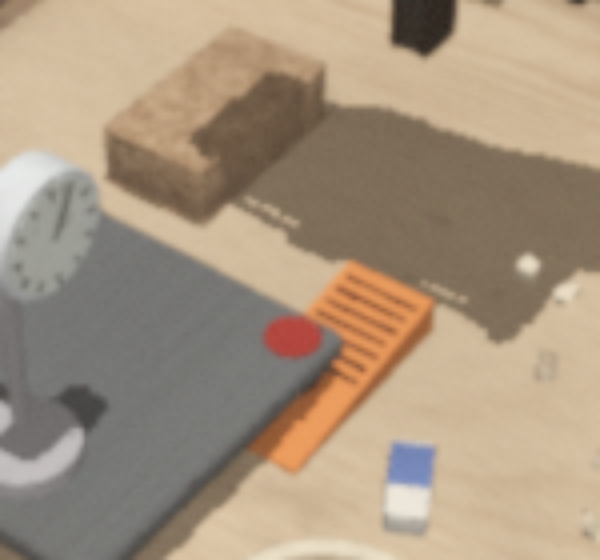

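View pics/wrist9.png

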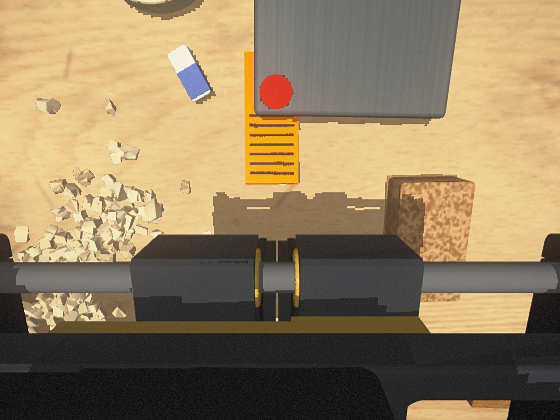

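The last pictures match those before the press. The dot is at (293,338) and the wedge corner at (433,300) in the scene crop. The block and eraser have not moved and the hand is clear, so I hand in.

```bash
python3 -c "
from workcell import order,ctrl
order.close_job(); print(ctrl.observe()['t'])"
```

```text
the job is handed in; nothing more can be done
the job is handed in; nothing more can be done
```

The wedge is under the short foot and the job is handed in, at about 30 s of the 40 s allowed. I got no verdict back.

- **Wedge:** I pushed it thin end first, with the fingertips only, until the push reached 4.9 N. It stayed where it was when I took the hand away. Its butt is at y ≈ -71 mm, where I calculated an exactly snug wedge would put it (-70.5 mm). The foot was about 3–5 mm off the wedge's centre line.
- **Press:** I pressed on the red dot with about 14–18 N. The plate gave only about 0.2 mm, with no tipping.
- **Last pictures:** the stand, wedge, sanding block and eraser sit where they did before the press. The tape roll's edge looks undisturbed in the wrist view, but I did not measure it. The hand is clear of everything.

**What disagreed or went wrong:**
- **Fingertip height:** `ctrl.tcp_to_tips` gave 25 mm, but the cameras and a bench touch put the fingertips about 9 mm behind the reported TCP. My first push therefore passed over the wedge without touching it. I used the touched height from then on.
- **First slow push:** it stopped early on a brief force reading, so I finished in small steps.

**Not measured directly:** the load left on the wedge, the stand's tilt, and how the press force was shared between the two fingers. I judged the load and tilt from the forces, the small sink and the pictures.

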